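Shift the rod holder one station along its deck track

TASK

The rod holder on the notched deck track is crowding the black mug. Swing its latch lever fully in towards the holder's tube to free it, push the holder along the track to the next station away from the mug without overrunning that station, then swing the latch lever fully back out so the holder is locked there. Leave everything else on the table where it is.

Things in the scene. Friction and masses are not known exactly. Their poses are not given: they have to be found in the camera images.
- track: Fixed teak board 146 x 540 x 18 mm carrying an aluminium rail, 44 wide, 500 long, top 34 mm above the table, end stops. Origin: at table level under the rail's middle. y along the rail, x across it, away from the robot; z up. Five stations at y = -150, -75, 0, 75, 150 mm: slots in the rail and 16 mm notches in the steel bar on its -x side (x -66 to -42, top 32 mm above the table).
- carriage (a joint): Rod holder's position (m) along the track's y: 0 at the middle station, where it starts within 1 mm; +-0.075 at the next ones. About 10 N pushes its spring ball out of a station, 2 N slides it between; within 4 mm of a station the ball draws it in and centres it.
- saddle_mid (a point): Centre of the holder's dark grey saddle: 100 mm across the rail (x), 130 along it (y), 30 tall, underside 36, top 66 mm above the table; axes as track. Push its flat end faces, 65 mm along +-y. On it an empty black tube, 52 mm diameter (62 at the mouth): foot 38 mm to +x, leaning 0.6 rad to +x, mouth about 240 mm above the table.
- latch (a joint): Angle (rad) of the latch lever on a hinge parallel to the rail, 68 mm to -x of the saddle centre, 54 mm above the table. 0: locked, leaning 0.45 rad out to -x. 0.70: free, leaning 0.25 rad in to +x; hard stops. Its tooth leaves the notch at about 0.5. It stays where left; 2 N across the grip moves it (more if it rubs). It closes fully only at a station; while locked the holder cannot slide.
- latch_grip (a point): Middle of the lever's black cross grip: a bar 46 mm long along the rail (y), 16 mm diameter, 62 mm from the hinge. Locked: 110 mm above the table, 95 mm to -x of the saddle centre. Free: 114 mm above the table, 53 mm to -x of the saddle centre, with about 50 mm clear between it and the tube.
- mug_mid (a point): Centre of the empty black ceramic mug, 82 mm diameter, 95 tall, ear handle. It stands on the table beyond the rail (125 to 145 mm to +x), 100 to 160 mm from the track's middle along +y or -y: the holder goes the other way.
- fly_box_mid (a point): Centre of the closed aluminium fly box, 75 x 115 x 27 mm, flat on the table beyond the rail on the other side from the mug. Leave alone.
- dispenser_mid (a point): Centre of the yellow swivel dispenser, 45 x 95 x 20 mm, on the table on the near side of the track. Leave alone.
- float_mid (a point): Centre of the orange float, ball 48 mm with a 115 mm stem, on the table on the near side of the track. Leave alone.
- lure_mid (a point): Centre of the stainless spoon lure, about 120 x 28 x 5 mm with its hook, flat on the table on the near side of the track. Leave alone.
- spool_mid (a point): Centre of a flat line spool, 68 mm diameter, 28 mm tall, on the table beyond the rod holder. Leave alone.
- tin_mid (a point): Centre of a round steel hook tin, 69 mm diameter, 24 mm tall, on the table on the near side of the track. Leave alone.
Mind the look-alikes: they are no part of the job. Several things look just like the part that bears mug_mid: the one meant starts farthest to the robot's right.

How it is judged:
By the outcome, as a careful person would: the job done as asked, in the order asked, and still so for the second after the job is handed in, with the robot touching nothing.
It also fails if it takes over 53 s, if anything falls off the work surface, if the arm or the gripper's body presses on something with over 40 N, if the wrist force passes 120 N, or if a joint passes its speed limit or range.

ROBOT

A 6-joint arm with a two-finger parallel gripper is mounted at the origin on the work surface. World frame = base frame: x ahead of the robot, y to its left, z up, the work surface at z = 0. Lengths are in m, angles in rad, forces in N, time in s.
With the tool pointing down it reaches from about 0.35 to 0.775 m from the base axis. Payload 5.5 kg.
Tool frame: the origin (TCP) lies where the fingers leave the gripper's body, on its centre line; the fingertips stand 73 mm ahead of it and the grasp point (between the pads) lies 54 mm ahead of it; z points along the fingers, y is the line along which they close (so a half turn about z gives the same grasp; the last joint's range is limited). The gripper opens to 85 mm and grips with 20 to 120 N. Pads are 22 mm wide; open, the fingers measure 114 mm over their backs; the gripper's body (76 mm by 85 mm) begins 54 mm behind the grasp point. The pads swing forward as they close: fully open they stand 13 mm farther back than shut.
Start: joints at [1.146, 0.313, 0.046, 1.304, 0, 1.431], TCP at [0.162, 0.552, 0.304] pointing down, gripper open.
Joint ranges: [-2.76, 2.76], [-0.86, 1.69], [-1.03, 1.26], [-2.2, 2.34], [-1.47, 1.5], [-3.14, 3.14]. Speed limits (rad/s): [2.57, 2.57, 3.14, 3.14, 3.14, 3.14].

INTERFACE

Orientations are given as a unit quaternion [w, x, y, z].
In Python, from plant import arm gives the robot as it stands.
- The arm moves only by the tool servo_tool, never from a script. Its arguments are lists of equal length, an entry for each row: "turn": the turn, a rotation vector about the tool's x, y, z in rad, a list of three; "linear": the shift along the tool's x, y, z in mm, a list of three; "grip": the gripper command: -1 is shut, 1 is fully open, values between are in proportion. A call has 1 to 20 rows; each row shifts and turns the commanded pose from where the row before left it, along the tool's axes as they then stand; what a row does not reach is not made up. A row lasts 1/8 s, in which the tool goes at most 62.5 mm and 10.7 degrees, less where a joint would pass 70% of its speed; a pose out of reach is approached as far as the arm can. A call is refused whole if a number of a shift passes 62.5 or a number of a turn 0.188, either way. A call with a gripper value outside its range is refused whole. The fingers move at their own pace and stop on an object; "newtons" is the grip in N (left out, the last holds). Time passes only in rows, so rows that do not move let the fingers close. It gives the time, the measured TCP pose, the force, the opening and the grip force at its end, in the units of the state.
- arm.state(): the state, without advancing time (a new reading comes with each control period).
- arm.snapshot(name): name is "scene" or "top" or "wrist"; returns a dict with "pixels" (480x640x3 uint8, blue, green, red), "depth" (480x640 float32, m along the optical axis (not along the pixel's ray), 0 where there is no reading), "camera_matrix" (3x3 intrinsics, pixels), "dist" ([k1, k2, p1, p2, k3] as OpenCV has them; the pictures are not rectified), "position" and "rotation" of the camera in the world; the wrist camera has in their place "mount" (4x4, takes a point from camera to tool coordinates, whose origin is the TCP and whose axes are the flange's). Camera axes: x right, y down, z forward; pixel columns grow to the right and rows downward; lengths in m; the calibration is good to about 2 mm. A picture is of the moment at which its call begins: read the wrist's pose just before it.
- arm.hand_in(): hands the job in; it is judged then, once.
The state is a dict: "t": time; "joint_positions": joint angles; "joint_velocities": joint speeds; "joint_torque": joint torques, N m; "tcp_pos": TCP position; "tcp_rot": TCP orientation; "ft_force": force on the tool from outside, world axes, zero at the start; "moment": the same for the moment, N m; "opening": finger opening in m; "gripper_force": force on a finger pad.
Only numpy, scipy, OpenCV 4.12 (cv2) and the standard library are available. Lean on these libraries where they do the work, as an engineer would, in place of code of your own. Each camera call takes 0.05 s, during which the arm holds its last target. There are 200 camera calls.

## Working session

There is one attempt and no reset: what is moved stays moved. The work goes in short steps, Python scripts to look and compute and a tool call to move; the robot and the scene stay as the last step left them, time stands still between calls to the robot, and variables do not carry over. Pictures are saved under pics/ and viewed, at most 10 in all, crops included, and the job is handed in when it is done.

Besides the shell and the picture viewer there is one more tool, called after "Emit:" by a JSON object that holds its "method" and its "body". servo_tool: Moves the arm, as the interface text tells. Its arguments: {"type":"object","properties":{"turn":{"type":"array","items":{"type":"array","items":{"type":"number"}}},"linear":{"type":"array","items":{"type":"array","items":{"type":"number"}}},"grip":{"type":"array","items":{"type":"number"}},"newtons":{"type":"number"}},"required":["turn","linear","grip"]}

```bash
mkdir -p pics; cat > h.py <<'E'
import numpy as np, cv2
from plant import arm
from scipy.spatial.transform import Rotation as R
def pts(s):
    "world xyz per pixel from depth"
    d=s['depth'];h,w=d.shape
    u,v=np.meshgrid(np.arange(w),np.arange(h))
    p=cv2.undistortPoints(np.stack([u,v],-1).reshape(-1,1,2).astype(np.float32),s['camera_matrix'],np.array(s['dist'])).reshape(h,w,2)
    c=np.dstack([p*d[...,None],d])
    if 'mount' in s:
        st=s['st'];M=np.array(s['mount']);q=st['tcp_rot']
        c=c@M[:3,:3].T+M[:3,3]
        r=R.from_quat([q[1],q[2],q[3],q[0]]).as_matrix()
        return c@r.T+np.array(st['tcp_pos'])
    return c@np.array(s['rotation']).T+np.array(s['position'])
def snap(n):
    st=arm.state();s=arm.snapshot(n)
    s=dict(s);s['st']=st
    return s
E
python3 - <<'E'
from h import *
import pickle
for n in('top','scene'):
    s=snap(n);cv2.imwrite(f'pics/{n}0.png',s['pixels']);pickle.dump(s,open(n+'.pkl','wb'));print(n,s['position'],s['rotation'],(s['depth']>0).mean())
s=arm.state();print(s)
E
```

```text
top [0.43254201 0.0801813  0.99110133] [ 0.05537187 -0.70389448  0.70544456 -0.06176155] 0.9958984375
scene [ 1.13473864 -0.09145212  0.82368268] [-0.26633126  0.7629569   0.55537628 -0.19626922] 0.99603515625
{'t': 0.1, 'joint_positions': array([1.14637616e+00, 3.13922200e-01, 4.50879701e-02, 1.30356652e+00,
       5.13484918e-06, 1.43120319e+00]), 'joint_velocities': array([-0.0006789 , -0.00236478,  0.00374799,  0.00172326,  0.00021558,
        0.00081228]), 'joint_torque': array([ 3.23704669e-03, -4.81725955e+01,  2.99243796e+01,  1.27347931e-02,
       -6.69764131e-05, -3.48278590e-06]), 'tcp_pos': array([0.16143835, 0.55153105, 0.3030978 ]), 'tcp_rot': array([-2.25708372e-04,  1.41932565e-01,  9.89876004e-01, -7.69809066e-04]), 'ft_force': array([ 1.04238045, -0.26232198,  0.96784992]), 'moment': array([-0.01021478, -0.00260188,  0.02637213]), 'gripper_force': 0.0, 'opening': 0.08549836516634786}
```

View pics/top0.png

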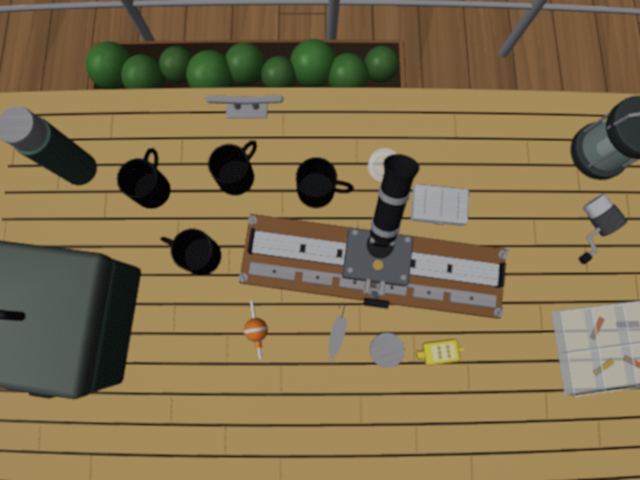

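View pics/scene0.png

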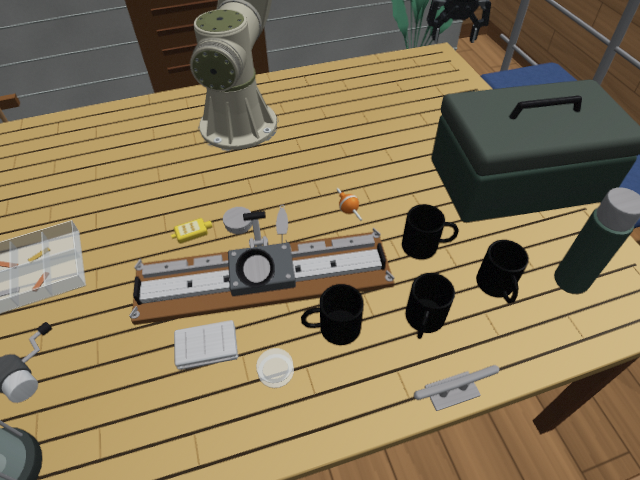

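Top view: the four black mugs are at pixels (316,183), (232,168), (145,183) and (195,251). Image right should be the robot's right, so the one meant is (316,183). It is also the only one just beyond the rail and opposite the fly box at (440,204). The saddle is at (378,258), the grip at (376,303), and the track runs from (245,248) to (505,283).

```bash
sed -i "s/return c@np.array(s\['rotation'\]).T/q=s['rotation'];return c@R.from_quat([q[1],q[2],q[3],q[0]]).as_matrix().T/" h.py
cat > m.py <<'E'
from h import *
import pickle
s=pickle.load(open('top.pkl','rb'));P=pts(s)
for n,(u,v) in dict(mugA=(316,183),B=(232,168),C=(145,183),D=(195,251),grip=(376,303),disc=(378,266),saddleBR=(405,278),saddleL=(350,250),boltTL=(252,219),boltTR=(503,254),boltBL=(243,278),boltBR=(498,312),tin=(387,350),mouth=(402,165)).items(): print(n,(P[v-1:v+2,u-1:u+2].reshape(-1,3).mean(0)*1000).round(0))
def rect(m,n):
    xy=P[m][:,:2].astype(np.float32)*1000; r=cv2.minAreaRect(xy);print(n,m.sum(),np.round(r[0],1),np.round(r[1],1),round(r[2],2))
z=P[...,2];U,V=np.meshgrid(np.arange(640),np.arange(480))
box=(U>235)&(U<515)&(V>205)&(V<325)
hsv=cv2.cvtColor(s['pixels'],cv2.COLOR_BGR2HSV)
rect(box&(z>.028)&(z<.040),'rail+bar')
b=(U>335)&(U<420)&(V>222)&(V<312)
rect(b&(z>.060)&(z<.072)&(V<290),'saddle top')
g=b&(z>.095)&(z<.135)&(V>292);rect(g,'grip');print(np.median(z[g]))
s2=pickle.load(open('scene.pkl','rb'));P2=pts(s2);print('scene grip',P2[215,255]*1000, 'mug rim',P2[330,340])
z2=P2[...,2];U2,V2=np.meshgrid(np.arange(640),np.arange(480))
g2=(abs(U2-255)<16)&(abs(V2-215)<8)&(z2>.09)&(z2<.14);q=P2[g2];print(g2.sum(),np.median(q,0),q.max(0),q.min(0))
c=np.hstack([cv2.resize(s['pixels'][140:330,230:450],None,fx=2.4,fy=2.4,interpolation=2)])
cv2.imwrite('pics/crop.png',c)
E
python3 m.py
```

```text
mugA [725.  67.   5.]
B [759. 247.   5.]
C [727. 433.   5.]
D [580. 319.   5.]
grip [467. -39. 117.]
disc [540. -51.  71.]
saddleBR [ 517. -104.   66.]
saddleL [572.   2.  63.]
boltTL [642. 199.  29.]
boltTR [ 569. -317.   26.]
boltBL [521. 215.  26.]
boltBR [ 451. -300.   23.]
tin [378. -72.  22.]
mouth [698. -78. 204.]
rail+bar 6127 [551.1 -52.7] [231.8 547.5] 1.34
saddle top 2770 [551.7 -52. ] [130.7 117. ] 82.17
grip 222 [468.4 -40.3] [46.4 17.9] 81.83
0.11529714445484601
scene grip [473.6405674  -37.53330017 118.806149  ] mug rim [0.74935411 0.05398055 0.06311757]
193 [ 0.47166402 -0.03922184  0.114697  ] [ 0.47831471 -0.01702429  0.12108433] [ 0.4568708  -0.06246548  0.09833794]
```

View pics/crop.png

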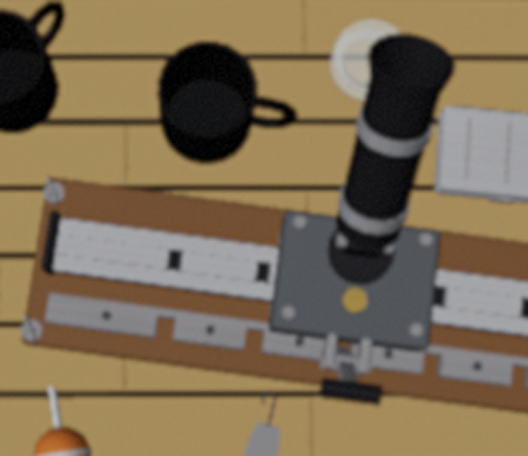

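The enlarged crop confirms mug A at (205,105): it has the lowest y of the four (67 mm) and stands about 144 mm beyond the rail and 141 mm along +y. So the holder must go towards track −y. Next I check what stands in the path, then set out.

```bash
python3 - <<'E'
from h import *
import pickle
s=pickle.load(open('top.pkl','rb'));P=pts(s)
b=P[240:400,0:142].reshape(-1,3);b=b[b[:,2]>.05];print(b.min(0),b.max(0),np.percentile(b[:,0],[1,50,99]))
# saddle edges in track frame at z~66
xt=np.array([.990,-.139]);yt=np.array([.139,.990])
z=P[...,2];U,V=np.meshgrid(np.arange(640),np.arange(480))
m=(U>335)&(U<420)&(V>222)&(V<300)&(z>.060)&(z<.070)
q=P[m][:,:2]*1000-[563,-53];a=q@xt;c=q@yt
print(np.percentile(a,[.5,2,50,98,99.5]),np.percentile(c,[.5,2,50,98,99.5]))
E
```

```text
[0.30492081 0.0801813  0.05002237] [0.57167283 0.61998101 0.99110133] [0.31393859 0.43739831 0.55783881]
[-73.85227863 -68.93566862 -14.8796269   43.29900995  45.83985971] [-64.75803065 -63.00038933   2.53057067  62.36617633  63.93813893]
```

Emit:
{"method": "servo_tool", "body": {"turn": [[0,0,-0.145]], "linear": [[0,0,0]], "grip": [-1], "newtons": 30}}

```text
t: 0.22
tcp_pos: [0.1615, 0.5516, 0.3033]
tcp_rot: [-0.0, 0.068, 0.998, -0.001]
ft_force: [-0.5, 0.2, -0.2]
opening: 0.0697
gripper_force: 0.0
```

Emit:
{"method": "servo_tool", "body": {"turn": [[0,0,0],[0,0,0],[0,0,0],[0,0,0],[0,0,0],[0,0,0],[0,0,0],[0,0,0],[0,0,0],[0,0,0],[0,0,0],[0,0,0],[0,0,0],[0,0,0],[0,0,0],[0,0,0],[0,0,0]], "linear": [[-8,-40,0],[-8,-40,0],[-8,-40,0],[-8,-40,0],[-42,-28,0],[-42,-28,0],[-42,-28,0],[-42,-28,0],[-42,-28,0],[-42,-28,0],[-12,-35,0],[-12,-35,0],[-12,-35,0],[-12,-35,20],[-12,-35,30],[-12,-35,30],[0,0,0]], "grip": [-1,-1,-1,-1,-1,-1,-1,-1,-1,-1,-1,-1,-1,-1,-1,-1,-1]}}

```text
t: 2.35
tcp_pos: [0.4379, -0.0321, 0.2215]
tcp_rot: [-0.002, 0.072, 0.997, 0.0]
ft_force: [-0.8, 0.4, -0.6]
opening: -0.0
gripper_force: 0.0
```

```bash
python3 - <<'E'
from h import *
s=snap('wrist');cv2.imwrite('pics/w1.png',s['pixels']);P=pts(s)*1000;st=s['st'];print(st['tcp_pos'],s['mount'])
xt=np.array([.990,-.139]);yt=np.array([.139,.990])
z=P[...,2];q=(P[...,:2]-[563,-53]);a=q@xt;c=q@yt
g=(a>-115)&(a<-75)&(abs(c)<40)&(z>95)&(z<130)
print('grip',g.sum(),np.percentile(a[g],[1,50,99]),np.percentile(c[g],[1,50,99]),z[g].max())
m=(z>60)&(z<70)&(a>-60)&(a<60)&(abs(c)<80)
print('saddle',m.sum(),np.percentile(a[m],[1,99]),np.percentile(c[m],[1,99]),np.median(z[m]))
t=np.array(st['tcp_pos'])*1000;d=(t[:2]-[563,-53]);print('tcp track',d@xt,d@yt)
E
```

```text
[ 0.43793606 -0.03205439  0.22145343] [[-1.18310644e-04 -9.63735959e-01 -2.66857616e-01  6.80811437e-02]
 [ 9.99999923e-01 -2.13679702e-04  3.28340554e-04  2.37179483e-04]
 [-3.73455655e-04 -2.66857557e-01  9.63735910e-01 -7.02689257e-02]
 [ 0.00000000e+00  0.00000000e+00  0.00000000e+00  1.00000000e+00]]
grip 209 [-105.23997941 -102.85904609  -96.26955339] [-22.5830001  -20.03596979 -17.03664603] 119.27909258313112
saddle 58 [-29.12335832  -6.31825505] [-1.908488    8.28310784] 67.26492026044582
tcp track -126.72473746045812 3.352264124474788
```

View pics/w1.png

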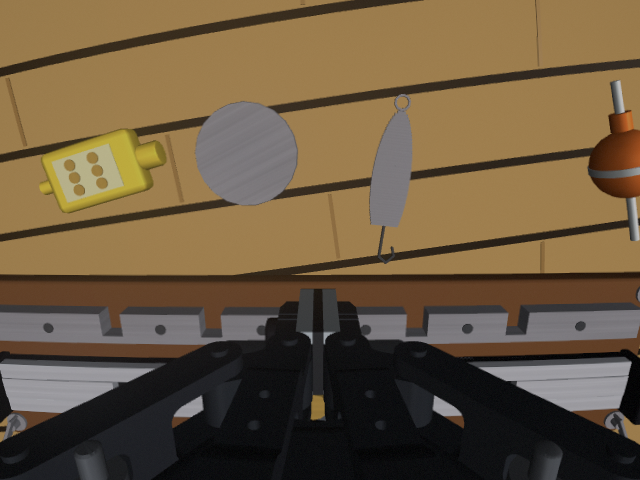

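The wrist view shows the lever grip behind the shut fingers, its ends at about (275,330) and (360,330). Its centre is at a≈-97, c≈0 in the track frame, which fits. Now I back off, lower and push the lever in.

Emit:
{"method": "servo_tool", "body": {"turn": [[0,0,0],[0,0,0],[0,0,0],[0,0,0],[0,0,0],[0,0,0],[0,0,0],[0,0,0],[0,0,0],[0,0,0],[0,0,0]], "linear": [[8,-3,0],[0,0,25],[0,0,28],[-8,0,0],[-8,0,0],[-8,0,0],[-8,0,0],[-8,0,0],[-7,0,0],[-5,0,0],[0,0,0]], "grip": [-1,-1,-1,-1,-1,-1,-1,-1,-1,-1,-1]}}

```text
t: 3.78
tcp_pos: [0.483, -0.0397, 0.1708]
tcp_rot: [0.0, 0.07, 0.998, 0.0]
ft_force: [0.6, -0.5, -0.2]
opening: 0.0001
gripper_force: 0.0
```

Emit:
{"method": "servo_tool", "body": {"turn": [[0,0,0],[0,0,0],[0,0,0]], "linear": [[-3,0,0],[-2,0,0],[0,0,0]], "grip": [-1,-1,-1]}}

```text
t: 4.15
tcp_pos: [0.4872, -0.0403, 0.1707]
tcp_rot: [-0.0, 0.07, 0.998, 0.0]
ft_force: [-0.9, 0.1, -0.7]
opening: -0.0
gripper_force: 0.5
```

Emit:
{"method": "servo_tool", "body": {"turn": [[0,0,0],[0,0,0],[0,0,0]], "linear": [[-2,0,0],[-2,0,0],[0,0,0]], "grip": [-1,-1,-1]}}

```text
t: 4.53
tcp_pos: [0.4898, -0.0406, 0.1706]
tcp_rot: [-0.002, 0.07, 0.998, 0.0]
ft_force: [-5.0, -0.0, 2.2]
opening: 0.0002
gripper_force: 2.9
```

Emit:
{"method": "servo_tool", "body": {"turn": [[0,0,0],[0,0,0]], "linear": [[-2,0,0],[0,0,0]], "grip": [-1,-1]}}

```text
t: 4.78
tcp_pos: [0.4902, -0.0406, 0.1705]
tcp_rot: [-0.003, 0.07, 0.998, 0.0]
ft_force: [-11.0, 1.3, 7.7]
opening: 0.0001
gripper_force: 5.4
```

```bash
python3 - <<'E'
from h import *
st=arm.state();print(st['ft_force'],st['tcp_pos'])
s=snap('scene');P=pts(s)*1000
xt=np.array([.990,-.139]);yt=np.array([.139,.990])
z=P[...,2];q=(P[...,:2]-[563,-53]);a=q@xt;c=q@yt
g=(a>-110)&(a<-40)&(abs(c)<24)&(z>95)&(z<130);print(g.sum(),np.percentile(a[g],[5,50,95]),np.percentile(z[g],[5,50,99]))
cv2.imwrite('pics/s1.png',cv2.resize(s['pixels'][150:330,140:400],None,fx=2.5,fy=2.5))
E
```

```text
[-10.96172687   1.27967358   7.69429955] [ 0.49022486 -0.04058562  0.17052171]
265 [-68.56238936 -54.23324477 -47.44695706] [109.0427377  118.98726591 129.61726485]
```

View pics/s1.png

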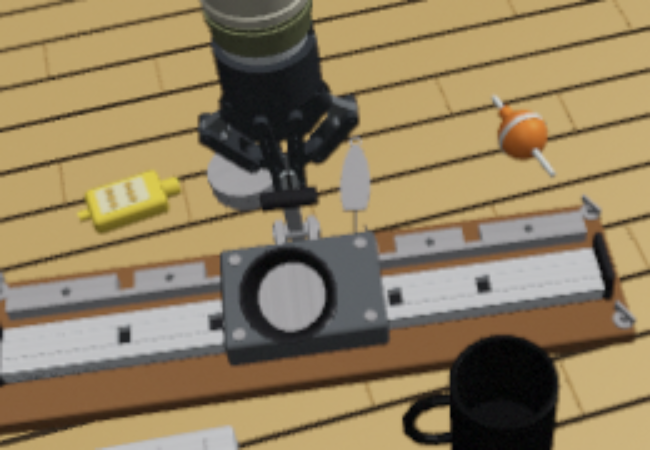

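The crop shows the lever upright and inward, its grip at (288,197). It is stalled at 11 N, with the grip's front edge where the free position puts it, so it is fully in. I go round to the +y end face.

Emit:
{"method": "servo_tool", "body": {"turn": [[0,0,0],[0,0,0],[0,0,0],[0,0,0],[0,0,0],[0,0,0],[0,0,0],[0,0,0],[0,0,0],[0,0,0],[0,0,0]], "linear": [[12,0,0],[18,0,0],[0,35,0],[0,35,0],[0,30,0],[-30,0,0],[-35,0,0],[-30,0,0],[0,0,26],[0,0,27],[0,0,0]], "grip": [-1,-1,-1,-1,-1,-1,-1,-1,-1,-1,-1]}}

```text
t: 6.2
tcp_pos: [0.5703, 0.0489, 0.1162]
tcp_rot: [-0.002, 0.07, 0.998, 0.0]
ft_force: [0.7, -0.7, 0.3]
opening: 0.0
gripper_force: 0.0
```

```bash
cat > look.py <<'E'
from h import *
xt=np.array([.990,-.139]);yt=np.array([.139,.990])
f=lambda p:(p[...,:2]-[563,-53])
st=arm.state();t=np.array(st['tcp_pos'])*1000;print('t',st['t'],'tcp a,c,z',f(t)@xt,f(t)@yt,t[2],st['ft_force'])
for n in('top','scene'):
    s=snap(n);P=pts(s)*1000;z=P[...,2];a=f(P)@xt;c=f(P)@yt
    m=(a>-48)&(a<45)&(abs(c)<170)&(z>61)&(z<71)
    g=(a>-115)&(a<-40)&(z>98)&(z<128)&(abs(c)<140)
    h=np.histogram(c[m],np.arange(-170,171,5))
    r=lambda x:np.percentile(x,[2,50,98]).round(1) if len(x) else None
    print(n,'saddle c',r(c[m]),'grip',g.sum(),r(a[g]),r(c[g]),r(z[g]))
    cv2.imwrite('pics/last_%s.png'%n,s['pixels'])
E
python3 look.py
```

```text
t 6.2 tcp a,c,z -6.935594590038622 101.91417278319443 116.15572351418513 [ 0.69119659 -0.69102723  0.30429616]
top saddle c [-64.4 -47.  -26.1] grip 0 None None None
scene saddle c [-63.2  31.5  96. ] grip 189 [-60.7 -51.3 -47. ] [-21.4   0.4  22.4] [100.8 119.1 123.4]
```

Emit:
{"method": "servo_tool", "body": {"turn": [[0,0,0],[0,0,0],[0,0,0],[0,0,0]], "linear": [[0,-10,0],[0,-8,0],[0,-4,0],[0,0,0]], "grip": [-1,-1,-1,-1]}}

```text
t: 6.8
tcp_pos: [0.5685, 0.0265, 0.1182]
tcp_rot: [0.0, 0.07, 0.998, 0.0]
ft_force: [0.4, 1.1, -0.1]
opening: -0.0001
gripper_force: 0.0
```

Emit:
{"method": "servo_tool", "body": {"turn": [[0,0,0],[0,0,0],[0,0,0]], "linear": [[0,-3,0],[0,-3,0],[0,0,0]], "grip": [-1,-1,-1]}}

```text
t: 7.18
tcp_pos: [0.5681, 0.0245, 0.1182]
tcp_rot: [0.001, 0.068, 0.998, 0.004]
ft_force: [1.8, 13.8, 1.7]
opening: -0.0001
gripper_force: 6.7
```

Emit:
{"method": "servo_tool", "body": {"turn": [[0,0,0],[0,0,0],[0,0,0]], "linear": [[0,-3,0],[0,-3,0],[0,0,0]], "grip": [-1,-1,-1]}}

```text
t: 7.55
tcp_pos: [0.5678, 0.023, 0.1183]
tcp_rot: [0.001, 0.066, 0.998, 0.009]
ft_force: [4.9, 30.2, 0.8]
opening: -0.0005
gripper_force: 15.2
```

```bash
python3 look.py
```

```text
t 7.55 tcp a,c,z -5.822189710711254 75.87641452786346 118.29940562190639 [ 4.86338715 30.16839164  0.79764185]
top saddle c None grip 0 None None None
scene saddle c [-64.4  26.9  68.9] grip 189 [-60.8 -51.3 -47. ] [-22.8  -1.2  21.2] [102.6 119.4 122.4]
```

It reached 30 N without sliding, so I back off and check the lever angle by fitting the grip cylinder before and after.

Emit:
{"method": "servo_tool", "body": {"turn": [[0,0,0],[0,0,0]], "linear": [[0,10,0],[0,0,0]], "grip": [-1,-1]}}

```text
t: 7.9
tcp_pos: [0.5681, 0.0257, 0.1178]
tcp_rot: [-0.0, 0.069, 0.998, -0.0]
ft_force: [0.9, 1.4, 0.9]
opening: -0.0003
gripper_force: 1.1
```

```bash
cat > fit.py <<'E'
from h import *
import pickle
from scipy.optimize import least_squares
xt=np.array([.990,-.139]);yt=np.array([.139,.990])
f=lambda p:(p[...,:2]-[563,-53])
def fit(s,a0,a1,c0=0):
    P=pts(s)*1000;z=P[...,2];a=f(P)@xt;c=f(P)@yt
    dark=s['pixels'].max(2)<60
    g=(a>a0)&(a<a1)&(z>95)&(z<130)&(abs(c-c0)<30)&dark
    A,Z=a[g],z[g]
    r=least_squares(lambda p:np.hypot(A-p[0],Z-p[1])-8,[A.mean()-3,Z.mean()-5],loss='soft_l1')
    print(g.sum(),'centre a,z',r.x.round(1),'c',np.percentile(c[g],[2,98]).round(1),'rms',np.std(r.fun).round(2))
    return r.x
if __name__=='__main__':
    fit(pickle.load(open('scene.pkl','rb')),-115,-75)
    s=snap('scene');fit(s,-80,-35)
    cv2.imwrite('pics/s2.png',cv2.resize(s['pixels'][180:300,190:350],None,fx=4,fy=4))
E
python3 fit.py
```

```text
141 centre a,z [-97.7 110.3] c [-20.9  21.1] rms 1.64
158 centre a,z [-56.2 113.6] c [-21.5  21.4] rms 1.48
```

View pics/s2.png

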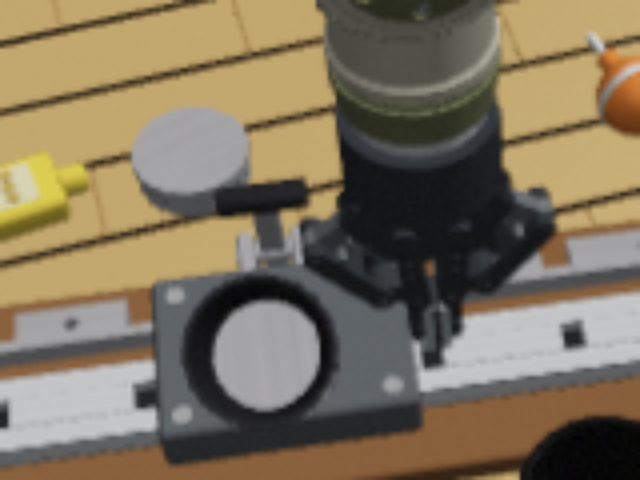

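The lever fit moved 41.5 mm, so θ≈0.69 and it is free. In the crop the fingertip is at (432,350), right at the rail slot by the saddle end. I check the tip's real height from depth.

```bash
python3 - <<'E'
from fit import *
s=snap('scene');P=pts(s)*1000;z=P[...,2];a=f(P)@xt;c=f(P)@yt
for v in range(250,276,2): print(v,[(int(a[v,u]),int(c[v,u]),int(z[v,u])) for u in range(290,306,3)], s['pixels'][v,298])
E
```

```text
250 [(10, 62, 116), (10, 68, 114), (11, 74, 115), (-3, 81, 94), (11, 85, 112), (10, 91, 109)] [54 52 52]
252 [(0, 62, 96), (4, 68, 100), (7, 74, 103), (-2, 80, 89), (4, 86, 97), (7, 91, 99)] [59 57 57]
254 [(1, 62, 91), (6, 67, 96), (5, 73, 94), (-3, 80, 82), (5, 85, 92), (4, 91, 89)] [61 59 58]
256 [(-15, 62, 64), (6, 67, 90), (4, 73, 87), (2, 79, 82), (8, 85, 88), (0, 91, 77)] [97 95 91]
258 [(-9, 61, 65), (0, 67, 76), (5, 73, 81), (3, 79, 77), (4, 85, 77), (0, 91, 70)] [48 47 44]
260 [(-1, 61, 67), (0, 67, 68), (4, 72, 73), (5, 78, 73), (2, 85, 68), (1, 91, 65)] [62 61 59]
262 [(0, 60, 64), (1, 66, 64), (4, 72, 66), (3, 78, 63), (4, 84, 63), (1, 90, 58)] [74 73 70]
264 [(6, 59, 65), (3, 66, 60), (1, 72, 55), (5, 78, 60), (5, 84, 58), (-12, 91, 33)] [75 75 71]
266 [(12, 59, 67), (-10, 66, 33), (-12, 72, 29), (4, 77, 52), (5, 83, 52), (-7, 91, 32)] [77 76 73]
268 [(15, 58, 64), (15, 64, 63), (-12, 72, 23), (-11, 78, 23), (-2, 84, 34), (-2, 90, 32)] [36 34 32]
270 [(18, 58, 62), (20, 64, 62), (-4, 71, 27), (-4, 77, 25), (1, 83, 32), (4, 89, 35)] [37 34 33]
272 [(27, 57, 67), (26, 63, 65), (0, 70, 26), (6, 76, 33), (6, 82, 32), (8, 88, 33)] [163 160 159]
274 [(30, 56, 65), (30, 62, 63), (12, 69, 36), (12, 75, 35), (11, 82, 31), (12, 88, 32)] [198 196 196]
```

The tip is at z≈47, well above the rail, so the contact is with the saddle. I push again and measure the saddle's motion by image correlation.

```bash
cat > corr.py <<'E'
from fit import *
import sys
s=snap('scene')
R0=pickle.load(open('scene.pkl','rb'))['pixels'][248:300,228:285]
def sh(im,y0,y1,x0,x1):
    g=lambda i:np.float32(cv2.cvtColor(i[y0:y1,x0:x1],cv2.COLOR_BGR2GRAY))
    return np.round(cv2.phaseCorrelate(g(pickle.load(open('scene.pkl','rb'))['pixels']),g(im),cv2.createHanningWindow((x1-x0,y1-y0),cv2.CV_32F)),2)
print(arm.state()['ft_force'].round(1),'saddle',sh(s['pixels'],246,298,226,290),'board ref',sh(s['pixels'],280,330,300,395))
fit(s,-80,-35)
E
python3 corr.py
```

```text
Traceback (most recent call last):
  File "corr.py", line 8, in <module>
    print(arm.state()['ft_force'].round(1),'saddle',sh(s['pixels'],246,298,226,290),'board ref',sh(s['pixels'],280,330,300,395))
                                                    ~~^^^^^^^^^^^^^^^^^^^^^^^^^^^^^
  File "corr.py", line 7, in sh
    return np.round(cv2.phaseCorrelate(g(pickle.load(open('scene.pkl','rb'))['pixels']),g(im),cv2.createHanningWindow((x1-x0,y1-y0),cv2.CV_32F)),2)
           ~~~~~~~~^^^^^^^^^^^^^^^^^^^^^^^^^^^^^^^^^^^^^^^^^^^^^^^^^^^^^^^^^^^^^^^^^^^^^^^^^^^^^^^^^^^^^^^^^^^^^^^^^^^^^^^^^^^^^^^^^^^^^^^^^^^^^^^^
ValueError: setting an array element with a sequence. The requested array has an inhomogeneous shape after 1 dimensions. The detected shape was (2,) + inhomogeneous part.
```

Emit:
{"method": "servo_tool", "body": {"turn": [[0,0,0],[0,0,0],[0,0,0]], "linear": [[0,-3,0],[0,-3,0],[0,0,0]], "grip": [-1,-1,-1]}}

```text
t: 8.43
tcp_pos: [0.5678, 0.0237, 0.118]
tcp_rot: [0.001, 0.068, 0.998, 0.006]
ft_force: [2.5, 23.4, 0.7]
opening: 0.0003
gripper_force: 11.6
```

```bash
python3 corr.py
```

```text
Traceback (most recent call last):
  File "corr.py", line 8, in <module>
    print(arm.state()['ft_force'].round(1),'saddle',sh(s['pixels'],246,298,226,290),'board ref',sh(s['pixels'],280,330,300,395))
                                                    ~~^^^^^^^^^^^^^^^^^^^^^^^^^^^^^
  File "corr.py", line 7, in sh
    return np.round(cv2.phaseCorrelate(g(pickle.load(open('scene.pkl','rb'))['pixels']),g(im),cv2.createHanningWindow((x1-x0,y1-y0),cv2.CV_32F)),2)
           ~~~~~~~~^^^^^^^^^^^^^^^^^^^^^^^^^^^^^^^^^^^^^^^^^^^^^^^^^^^^^^^^^^^^^^^^^^^^^^^^^^^^^^^^^^^^^^^^^^^^^^^^^^^^^^^^^^^^^^^^^^^^^^^^^^^^^^^^
ValueError: setting an array element with a sequence. The requested array has an inhomogeneous shape after 1 dimensions. The detected shape was (2,) + inhomogeneous part.
```

Emit:
{"method": "servo_tool", "body": {"turn": [[0,0,0],[0,0,0],[0,0,0]], "linear": [[0,-3,0],[0,-2,0],[0,0,0]], "grip": [-1,-1,-1]}}

```text
t: 8.85
tcp_pos: [0.5666, 0.0153, 0.1179]
tcp_rot: [0.0, 0.069, 0.998, 0.001]
ft_force: [0.8, -0.4, -0.7]
opening: 0.0001
gripper_force: 0.0
```

```bash
python3 corr.py
```

```text
Traceback (most recent call last):
  File "corr.py", line 8, in <module>
    print(arm.state()['ft_force'].round(1),'saddle',sh(s['pixels'],246,298,226,290),'board ref',sh(s['pixels'],280,330,300,395))
                                                    ~~^^^^^^^^^^^^^^^^^^^^^^^^^^^^^
  File "corr.py", line 7, in sh
    return np.round(cv2.phaseCorrelate(g(pickle.load(open('scene.pkl','rb'))['pixels']),g(im),cv2.createHanningWindow((x1-x0,y1-y0),cv2.CV_32F)),2)
           ~~~~~~~~^^^^^^^^^^^^^^^^^^^^^^^^^^^^^^^^^^^^^^^^^^^^^^^^^^^^^^^^^^^^^^^^^^^^^^^^^^^^^^^^^^^^^^^^^^^^^^^^^^^^^^^^^^^^^^^^^^^^^^^^^^^^^^^^
ValueError: setting an array element with a sequence. The requested array has an inhomogeneous shape after 1 dimensions. The detected shape was (2,) + inhomogeneous part.
```

The ball let go: force is down to 0 and the TCP moved on. Now I check where the holder stands.

```bash
cat > car.py <<'E'
from fit import *
st=arm.state();t=np.array(st['tcp_pos'])*1000;print('t',st['t'],'tcp a,c,z',(f(t)@xt).round(1),(f(t)@yt).round(1),t[2].round(1),st['ft_force'].round(1))
for s,n in((pickle.load(open('scene.pkl','rb')),'start'),(snap('scene'),'now')):
    P=pts(s)*1000;z=P[...,2];a=f(P)@xt;c=f(P)@yt
    g=(z>98)&(z<128)&(s['pixels'].max(2)<60)&(a<-42)&(a>-115)&(abs(c)<130)&(z>95)
    e=(z>62)&(z<70)&(a>15)&(a<44)&(c<60)&(c>-170)
    print(n,'grip c',np.percentile(c[g],[1,50,99]).round(1) if g.sum() else None,g.sum(),'saddle -y edge c',np.percentile(c[e],[0.5,2,5]).round(1))
cv2.imwrite('pics/sl.png',s['pixels'])
E
python3 car.py
```

```text
t 8.9 tcp a,c,z -5.9 67.0 117.8 [ 0.  -0.8 -0.3]
start grip c [-21.6  -0.2  21.4] 141 saddle -y edge c [-64.3 -62.9 -61. ]
now grip c [-34.2 -12.6   9.8] 159 saddle -y edge c [-76.8 -75.9 -73.9]
```

Emit:
{"method": "servo_tool", "body": {"turn": [[0,0,0],[0,0,0],[0,0,0],[0,0,0],[0,0,0],[0,0,0],[0,0,0],[0,0,0],[0,0,0],[0,0,0],[0,0,0],[0,0,0]], "linear": [[0,-5,0],[0,-6,0],[0,-6,0],[0,-6,0],[0,-6,0],[0,-6,0],[0,-6,0],[0,-6,0],[0,-5,0],[0,-3,0],[0,-2,0],[0,0,0]], "grip": [-1,-1,-1,-1,-1,-1,-1,-1,-1,-1,-1,-1]}}

```text
t: 10.45
tcp_pos: [0.5585, -0.0433, 0.1178]
tcp_rot: [-0.0, 0.071, 0.998, -0.0]
ft_force: [-1.1, -0.7, -0.1]
opening: 0.0002
gripper_force: 0.0
```

```bash
python3 car.py
```

```text
t 10.45 tcp a,c,z -5.8 9.0 117.8 [-1.1 -0.7 -0.1]
start grip c [-21.6  -0.2  21.4] 141 saddle -y edge c [-64.3 -62.9 -61. ]
now grip c [-89.6 -68.5 -46.9] 168 saddle -y edge c [-134.9 -134.4 -131.2]
```

Emit:
{"method": "servo_tool", "body": {"turn": [[0,0,0],[0,0,0],[0,0,0]], "linear": [[0,-2,0],[0,-1.5,0],[0,0,0]], "grip": [-1,-1,-1]}}

```text
t: 10.88
tcp_pos: [0.5581, -0.0463, 0.1179]
tcp_rot: [-0.0, 0.07, 0.998, -0.0]
ft_force: [-0.1, -0.6, 0.3]
opening: 0.0001
gripper_force: 0.0
```

```bash
python3 car.py
```

```text
t 10.875 tcp a,c,z -5.8 6.0 117.9 [-0.1 -0.6  0.3]
start grip c [-21.6  -0.2  21.4] 141 saddle -y edge c [-64.3 -62.9 -61. ]
now grip c [-94.3 -72.4 -50.9] 172 saddle -y edge c [-138.8 -138.6 -134.9]
```

Emit:
{"method": "servo_tool", "body": {"turn": [[0,0,0],[0,0,0]], "linear": [[0,-2,0],[0,0,0]], "grip": [-1,-1]}}

```text
t: 11.18
tcp_pos: [0.5579, -0.0479, 0.1179]
tcp_rot: [0.0, 0.07, 0.998, -0.0]
ft_force: [-0.4, 0.0, 0.1]
opening: -0.0004
gripper_force: 0.0
```

```bash
python3 car.py
```

```text
t 11.175 tcp a,c,z -5.8 4.3 117.9 [-0.4  0.   0.1]
start grip c [-21.6  -0.2  21.4] 141 saddle -y edge c [-64.3 -62.9 -61. ]
now grip c [-95.1 -73.1 -52.1] 169 saddle -y edge c [-138.2 -137.1 -134.3]
```

The holder has stayed put at about -74 mm with no contact force: the ball has centred it. I go over to the inner side of the lever.

Emit:
{"method": "servo_tool", "body": {"turn": [[0,0,0],[0,0,0],[0,0,0],[0,0,0],[0,0,0],[0,0,0],[0,0,0],[0,0,0]], "linear": [[0,12,0],[0,0,-35],[0,0,-36],[0,0,-36],[7,-30,0],[7,-30,0],[6,-30,0],[0,0,0]], "grip": [-1,-1,-1,-1,-1,-1,-1,-1]}}

```text
t: 12.22
tcp_pos: [0.5269, -0.1229, 0.225]
tcp_rot: [0.0, 0.071, 0.997, 0.0]
ft_force: [-0.1, -0.0, 0.4]
opening: -0.0001
gripper_force: 0.0
```

```bash
python3 car.py
```

```text
t 12.225 tcp a,c,z -26.0 -74.3 225.0 [-0.1 -0.   0.4]
start grip c [-21.6  -0.2  21.4] 141 saddle -y edge c [-64.3 -62.9 -61. ]
now grip c [-95.1 -65.8 -52. ] 113 saddle -y edge c [-138.6 -136.5 -134.2]
```

View pics/sl.png

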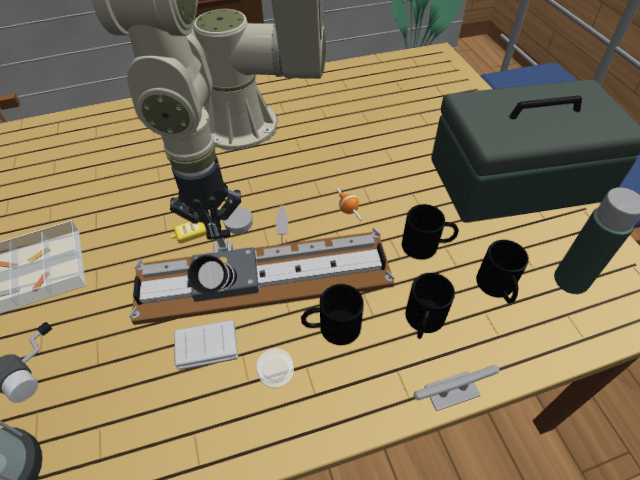

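The scene shows the holder at (225,272), one station along from the middle slot at (262,272), with the mug and the other things untouched. I descend between the lever and tube and pull out.

Emit:
{"method": "servo_tool", "body": {"turn": [[0,0,0],[0,0,0],[0,0,0],[0,0,0],[0,0,0],[0,0,0],[0,0,0],[0,0,0],[0,0,0],[0,0,0],[0,0,0]], "linear": [[0,0,27],[0,0,28],[0,0,0],[6,0,0],[7,0,0],[8,0,0],[8,0,0],[8,0,0],[8,0,0],[5,0,0],[0,0,0]], "grip": [-1,-1,-1,-1,-1,-1,-1,-1,-1,-1,-1]}}

```text
t: 13.65
tcp_pos: [0.4768, -0.115, 0.1696]
tcp_rot: [-0.001, 0.07, 0.998, 0.0]
ft_force: [-0.3, -0.5, 0.3]
opening: 0.0004
gripper_force: 0.0
```

Emit:
{"method": "servo_tool", "body": {"turn": [[0,0,0],[0,0,0],[0,0,0]], "linear": [[3,0,0],[2,0,0],[0,0,0]], "grip": [-1,-1,-1]}}

```text
t: 14.02
tcp_pos: [0.4742, -0.1148, 0.1704]
tcp_rot: [0.002, 0.07, 0.998, -0.0]
ft_force: [5.6, 0.4, -0.4]
opening: -0.0001
gripper_force: 2.0
```

Emit:
{"method": "servo_tool", "body": {"turn": [[0,0,0],[0,0,0],[0,0,0]], "linear": [[2,0,0],[2,0,0],[0,0,0]], "grip": [-1,-1,-1]}}

```text
t: 14.4
tcp_pos: [0.4733, -0.1149, 0.171]
tcp_rot: [0.005, 0.07, 0.998, -0.0]
ft_force: [14.2, -1.8, -6.8]
opening: 0.0
gripper_force: 6.6
```

Emit:
{"method": "servo_tool", "body": {"turn": [[0,0,0],[0,0,0],[0,0,0],[0,0,0],[0,0,0],[0,0,0],[0,0,0]], "linear": [[-15,0,0],[-15,0,0],[0,0,-30],[0,0,-40],[0,40,-40],[0,50,0],[0,50,0]], "grip": [-1,-1,-1,-1,-1,-1,-1]}}

```text
t: 15.28
tcp_pos: [0.5185, 0.0217, 0.2804]
tcp_rot: [0.0, 0.07, 0.998, -0.0]
ft_force: [1.0, -0.5, 0.2]
opening: 0.0002
gripper_force: 0.0
```

```bash
python3 - <<'E'
from fit import *
s=snap('scene');fit(s,-115,-75,-73);fit(pickle.load(open('scene.pkl','rb')),-115,-75)
im=cv2.resize(s['pixels'][190:400,120:400],None,fx=2.5,fy=2.5);cv2.imwrite('pics/end.png',im)
t=snap('top')
t0=pickle.load(open('top.pkl','rb'))['pixels'];d=cv2.absdiff(t['pixels'],t0).max(2)>50
for n,(u,v,r) in dict(mug=(318,183,32),spool=(384,165,12),tin=(387,350,17),lure=(338,335,20),float_=(255,330,25),yellow=(440,352,22),box=(440,204,28)).items(): print(n,d[v-r:v+r,u-r:u+r].mean().round(3))
E
```

```text
141 centre a,z [-98.8 109.1] c [-94.4 -53. ] rms 1.34
141 centre a,z [-97.7 110.3] c [-20.9  21.1] rms 1.64
mug 0.274
spool 0.568
tin 0.074
lure 0.065
float_ 0.0
yellow 0.574
box 0.127
```

View pics/end.png

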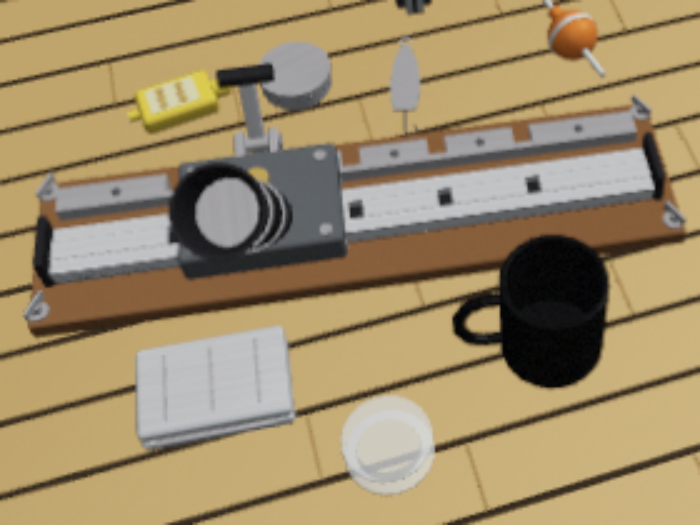

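The lever is back at its locked angle: its grip centre is within about 1.5 mm of the start pose. The grip, at (245,75) in the crop, is one station along. The mug, fly box, spool, tin, lure, float and dispenser look unmoved in this view, and the top-view differences come from the arm covering them. I hand in.

```bash
python3 -c "
from plant import arm
print(arm.hand_in())"
```

```text
the job is handed in; nothing more can be done
None
```

The rod holder is one station farther from the mug with its latch swung fully back out and locked; I handed the job in at about 15 s. The holder's spring ball took up to about 30 N at the fingertips to release, not the stated 10 N.

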